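# Start the lullaby and hold the telescopic night lamp up at full height

## Robot

A 6-joint arm with a two-finger parallel gripper is mounted at the origin on the work surface. World frame = base frame: x ahead of the robot, y to its left, z up, the work surface at z = 0. Lengths are in m, angles in degrees, forces in N, time in s.
With the tool pointing down it reaches from about 0.325 to 1 m from the base axis. Payload 5.1 kg.
Tool frame: the origin (TCP) lies at the centre of the arm's flange, where the gripper is bolted on; the fingertips stand 173 mm ahead of it and the grasp point (between the pads) lies 155 mm ahead of it; z points along the fingers, y is the line along which they close (so a half turn about z gives the same grasp; the last joint's range is limited). The gripper opens to 85 mm and grips with 20 to 120 N. Pads are 22 mm wide; open, the fingers measure 114 mm over their backs; the gripper's body (76 mm by 85 mm) begins 54 mm behind the grasp point. The pads swing forward as they close: fully open they stand 13 mm farther back than shut.
Start: joints at [63.335, 7.093, 94.555, -0, 78.352, -4.733], TCP at [0.243, 0.603, 0.405] pointing down, gripper open.
Joint ranges: [-149.61, 149.61], [-58.7, 133.49], [1.44, 155.28], [-77.14, 257.14], [18.33, 153.61], [-166.67, 166.67]. Speed limits (degrees/s): [147.25, 147.25, 180, 180, 180, 180].

## Interface

Orientations are given as a 3x3 rotation matrix whose columns are the frame's x, y, z axes.
In Python, from station import get_state, snapshot, camera_model, job_done gives the robot as it stands. The module is installed in compiled form; this text tells all that it offers.
- The arm moves only by the shell command python3 -m handwheel 'ROWS'. ROWS is JSON, a list of rows, each a list of 7 numbers: the shift along the tool's x, y, z normalised to -1 to 1, where 1 is 0.25 m, then the turn, a rotation vector about the tool's x, y, z normalised to -1 to 1, where 1 is pi rad, then the closure, from -1 (fully open) to 1 (shut). In form: [[dx, dy, dz, rx, ry, rz, claw], ...]. A call has 1 to 10 rows; each row is the pose to reach, as a shift and turn from the pose commanded when the call began, along the tool's axes at that moment, turning the shorter way round; what a row does not reach only later rows make up. A row lasts 1/8 s, in which the tool goes at most 62.5 mm and 10.7 degrees, less where a joint would pass 70% of its speed; a pose out of reach is approached as far as the arm can. A call with a number of a shift or a turn outside -1 to 1 is refused whole. A call with a gripper value outside its range is refused whole. The fingers move at their own pace and stop on an object; the grip force is fixed at half the most. Time passes only in rows, so rows that repeat a pose let the fingers close. It gives the time, the measured TCP pose, the force, the opening and the grip force at its end, in the units of the state.
- get_state(): the state, without advancing time (a new reading comes with each control period).
- snapshot(name): name is "scene" or "top" or "wrist"; returns the picture (384x512x3 uint8, red, green, blue); there is no depth.
- camera_model(name): a dict with "fx", "fy", "cx", "cy" (pixels), "xyz" and "attitude" of the camera in the world. Camera axes: x right, y down, z forward; pixel columns grow to the right and rows downward; lengths in m; the calibration is good to about 2 mm. A picture is of the moment at which its call begins: read the wrist's pose just before it. camera_model takes no time and is no camera call; for the wrist camera it gives the pose at the moment of the call.
- job_done(): hands the job in; it is judged then, once.
The state is a dict: "t": time; "joint_positions": joint angles; "joint_vel": joint speeds; "tau": joint torques, N m; "ee_pos": TCP position; "ee_rot": TCP orientation; "ft_force": force on the tool from outside, world axes, zero at the start; "moment": the same for the moment, N m; "grip_width": opening from 0.0 (shut) to 1.0 (fully open); "grasp_force": force on a finger pad.
Only numpy, scipy, OpenCV 4.12 (cv2) and the standard library are available. Lean on these libraries where they do the work, as an engineer would, in place of code of your own. Each camera call takes 0.05 s, during which the arm holds its last target. There are 200 camera calls.

## Task

Get the night lamp ready for bedtime: first swing its orange-knobbed spring lever down to its stop and let it spring back up, which starts the lullaby. Then pinch in the two blue release buttons on the sides of the lamp head, draw the head straight up past the first stop to the second one, where both mast sections are fully out, and finish still holding it there, buttons pinched, because I have yet to tighten the collar and the mast would sink if you let go. Keep the base standing where it is on the glass and leave the other things on the nightstand alone.

Things in the scene. Friction and masses are not known exactly. Their poses are not given: they have to be found in the camera images.
- lamp: Base of the telescopic night lamp, loose, 1.5 to 2 kg: wooden foot 130 mm across, 32 high; cream body narrowing to 66 across at 72 height; mint twist collar 63 across up to 95. Origin: centre of the underside; z: the mast's axis. The lever stands out on its -x side; the head's two blue buttons face its +y and -y sides.
- lever_hinge (a point): Pivot of the spring lever, inside the base body, 50 mm from the mast axis towards the base's -x, 45 mm above the glass. The lever turns about a level axis along the base's y.
- lever_tip (a point): Centre of the orange ball (20 mm across) at the lever's end, 70 mm from the pivot. At rest the lever rises 0.44 rad above level (ball centre 113 mm from the mast axis, 75 above the glass); at the stop it dips 0.36 rad (ball centre 115 mm from the axis, 20 above the glass). Nothing lies over or under the ball.
- lever (a joint): Lever angle, rad: 0 at rest (up), 0.8 at the stop (down). A spring brings it back; at the ball about 2 N starts it and 4 N holds it at the stop. The base begins to tip at some 20 N on the ball.
- lamp_head (a point): Point on the mast axis midway between the release buttons: 122 mm above the glass with the mast shut, 242 with both sections out. The head is a cream drum 51 mm across from 24 below to 12 above this point, under an opal dome 52 across that ends 36 above it. Axes as the base's. The collar's top is 27 below this point when shut.
- pinch_left_face (a point): Centre of the outer face of the blue release button on the head's +y side; the face is 19 mm wide and 22 mm high and looks along the lamp's +y, 32 mm from the axis when out.
- pinch_right_face (a point): The same on the head's -y side. The buttons measure 64 mm over both faces when out, 54 mm when both are pressed home.
- pinch_left (a joint): Travel of the left button inwards, m: 0 out, 0.005 home; 3 N starts it, 7 N sends it home. Each button carries a catch that hooks the shut head to the base; the head comes free only with both pressed by more than 3 mm.
- pinch_right (a joint): The same for the right button.
- mast_upper (a joint): How far the upper mast section, which carries the head, is drawn out of the lower section, m: 0 shut, 0.06 at its stop (the first stop). It slides out first; it needs about 3 N upwards, head's weight included.
- mast_lower (a joint): How far the lower section is drawn out of the base, m: 0 shut, 0.06 at its stop. It follows the upper one, at about 4 N. Both at their stops is the second stop, head 120 mm higher than shut. The mast sinks under the head's weight when let go; pulling beyond the second stop lifts the base.
- rabbit: White ceramic rabbit figurine, 58 mm across, 116 mm high; origin at the centre of its underside. Leave alone.
- stack_cup: Orange plastic stacking cup, 72 mm across the rim, 52 mm high; origin at the centre of its underside. Leave alone.
- sippy_cup: Stainless steel sippy cup with green lid and spout, 69 mm across, 127 mm high; origin at the centre of its underside. Leave alone.
- wood_box: Wooden box with a sliding lid, 120 x 85 x 52 mm, a pacifier clip on its lid (about 60 mm high with it); origin at the centre of its underside. Leave alone.
Not all that is in view belongs to the job. Of the things that look like the lamp, take the one that is farthest to the robot's left at the start.

How it is judged:
By the outcome, as a careful person would: the job done as asked, in the order asked, and still so for the second after the job is handed in, while the arm keeps its last pose, push and grip.
It also fails if it takes over 48 s, if anything falls off the work surface, if the arm or the gripper's body presses on something with over 40 N, if the wrist force passes 120 N, or if a joint passes its speed limit or range.

## Working session

There is one attempt and no reset: what is moved stays moved. The work goes in short steps, Python scripts to look and compute and a shell command to move; the robot and the scene stay as the last step left them, time stands still between calls to the robot, and variables do not carry over. Pictures are saved under pics/ and viewed, at most 10 in all, crops included, and the job is handed in when it is done.

```bash
mkdir -p pics; python3 - <<'E'
from station import *
import cv2,numpy as np
s=get_state();print(s)
for n in("scene","top"):
    im=snapshot(n);cv2.imwrite(f"pics/{n}0.png",cv2.resize(im[:,:,::-1],(800,600),interpolation=cv2.INTER_CUBIC));np.save(f"pics/{n}0.npy",im);print(n,camera_model(n))
E
```

```text
{'t': 0.0, 'joint_positions': array([ 6.33343422e+01,  7.13204764e+00,  9.46351281e+01,  1.38155534e-04,
        7.83521168e+01, -4.73179148e+00]), 'joint_vel': array([-0.0598482 ,  0.01273197, -0.00842654,  0.01291747,  0.04625703,
       -0.02950743]), 'tau': array([ 2.68711295e-05, -4.23618150e+01, -3.65449011e+01, -8.92283674e-05,
        6.82597703e-03, -3.88293472e-06]), 'ee_pos': array([0.24269884, 0.60270886, 0.40345821]), 'ee_rot': array([[-9.27615362e-01,  3.73535624e-01, -9.36498236e-04],
       [ 3.73536758e-01,  9.27613515e-01, -1.85954092e-03],
       [ 1.74103644e-04, -2.07475523e-03, -9.99997833e-01]]), 'ft_force': array([-0.09581432, -0.44108655, -0.2218049 ]), 'moment': array([-0.03039348,  0.00803282, -0.02305704]), 'grasp_force': 0.0, 'grip_width': 0.9975041979461134}
scene {'fx': 440.5644947457766, 'fy': 440.5644947457766, 'cx': 261.39861327458544, 'cy': 197.92495886439616, 'xyz': array([1.07832978, 0.59748506, 0.94576507]), 'attitude': array([[-0.72072444,  0.50603741, -0.47379575],
       [ 0.6931113 ,  0.51383476, -0.50553987],
       [-0.01236936, -0.69274813, -0.72107352]])}
top {'fx': 378.9272266209455, 'fy': 378.9272266209455, 'cx': 258.83948324955173, 'cy': 184.18381927554202, 'xyz': array([ 0.40152245, -0.01171492,  1.0855458 ]), 'attitude': array([[-0.02225854, -0.98956124,  0.1423837 ],
       [-0.99916829,  0.02688581,  0.03065752],
       [-0.03416559, -0.14158289, -0.98933665]])}
```

View pics/scene0.png

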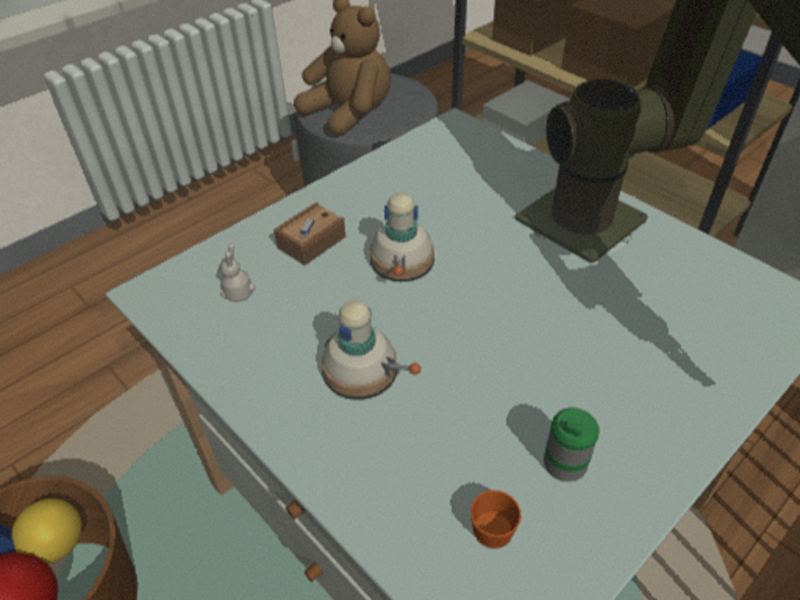

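View pics/top0.png

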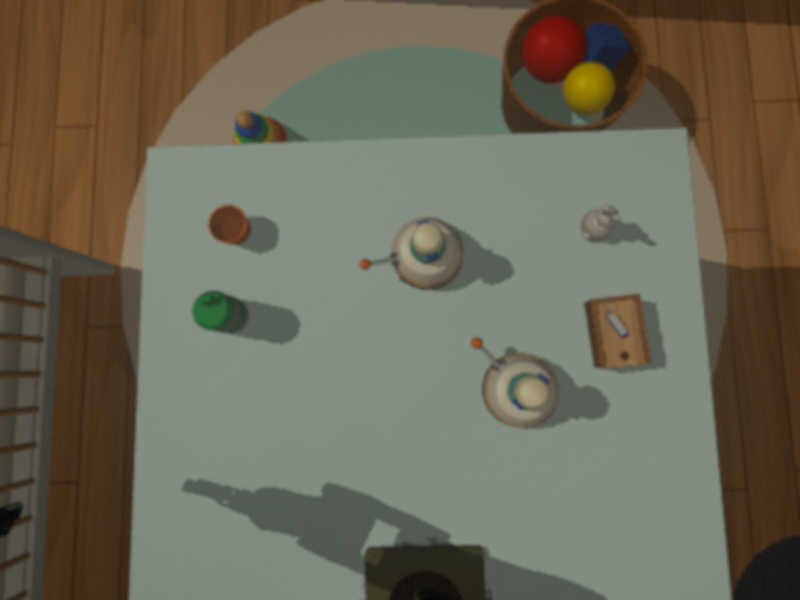

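Two lamps are in view: A at top-view (427,250)/scene (357,350), and B at top-view (525,390)/scene (402,240). In the top view, image left is +y, the robot's left. A is farther left, so A is the one meant. I'll confirm it in an enlarged crop.

```bash
python3 - <<'E'
import cv2,numpy as np
a=np.load("pics/top0.npy")[130:190,225:305];b=np.load("pics/scene0.npy")[185:260,195:275]
f=lambda i,k,h:cv2.resize(i[:,:,::-1],None,fx=k,fy=k,interpolation=cv2.INTER_CUBIC)
A=f(a,5,0);B=f(b,5,0);A=cv2.copyMakeBorder(A,0,75,0,0,cv2.BORDER_CONSTANT)
cv2.imwrite("pics/crop0.png",np.hstack([A,B]))
for n in("top","scene"):
    i=np.load(f"pics/{n}0.npy");h=cv2.cvtColor(i,cv2.COLOR_RGB2HSV)
    m=((h[...,0]<12)&(h[...,1]>150)&(h[...,2]>120)).astype('u1')
    c=cv2.connectedComponentsWithStats(m);print(n,[(s[4],np.round(q,1)) for s,q in zip(c[2],c[3]) if s[4]>8 and s[4]<600])
E
```

```text
top [(np.int32(250), array([350.4,  25.3])), (np.int32(9), array([155.4, 146.1])), (np.int32(14), array([232.7, 168.5])), (np.int32(16), array([304.8, 218.9]))]
scene [(np.int32(19), array([254.9, 172.8])), (np.int32(23), array([265. , 235.4])), (np.int32(311), array([310.4, 324.4])), (np.int32(41), array([319.9, 341.6])), (np.int32(395), array([  9.6, 374.1]))]
```

View pics/crop0.png

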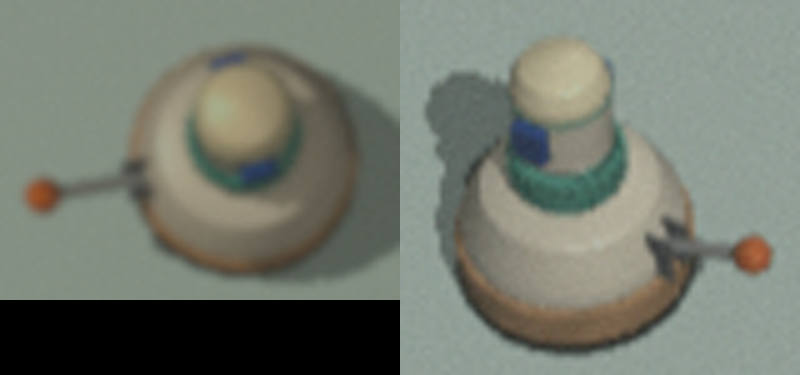

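The crop confirms lamp A, with its ball at top px (233,168.5), its dome at about (274,152) and the lever pointing to +y. Next I fit its pose from both views.

```bash
cat > h.py <<'E'
from station import *
import numpy as np,cv2
from scipy.optimize import least_squares
from scipy.spatial.transform import Rotation as Rn
def proj(c,P):
    q=(np.asarray(P)-c["xyz"])@c["attitude"]
    return np.array([c["fx"]*q[0]/q[2]+c["cx"],c["fy"]*q[1]/q[2]+c["cy"]])
def lamp(v,p): # point p in lamp frame
    c,s=np.cos(v[2]),np.sin(v[2]);return np.array([v[0]+c*p[0]-s*p[1],v[1]+s*p[0]+c*p[1],p[2]])
def fit(obs,v0):
    f=lambda v:np.concatenate([proj(c,lamp(v,p))-uv for c,p,uv in obs])
    r=least_squares(f,v0);return r.x,r.fun.reshape(-1,2)
def plan(pos,ang,s=None): # shift & rotvec in row units from the measured pose; down-pointing tool with y axis at ang
    s=s or get_state();R=s["ee_rot"]
    y=np.array([np.cos(ang),np.sin(ang),0]);z=np.array([0,0,-1.]);T=np.c_[np.cross(y,z),y,z]
    return R.T@(np.asarray(pos)-s["ee_pos"])/.25, Rn.from_matrix(R.T@T).as_rotvec()/np.pi
E
python3 - <<'E'
from h import *
T,S=camera_model("top"),camera_model("scene")
B=(-.113,0,.075);D=(0,0,.134)
obs=[(T,B,(232.8,168.5)),(S,B,(265,235.4)),(T,D,(273.8,152)),(S,D,(226.8,202.1))]
v,r=fit(obs,[.65,0,-1.5]);print(v,np.degrees(v[2]),r)
print("ball",lamp(v,B))
for b in(.032,-.032):print(b,lamp(v,(0,b,.122)),proj(T,lamp(v,(0,b,.122))),proj(S,lamp(v,(0,b,.122))))
print([ (n,proj(T,lamp(v,p))) for n,p in dict(l=(-.065,0,.02),r=(.065,0,.02),u=(0,-.065,.02),d=(0,.065,.02)).items()])
E
```

```text
[ 0.61926498 -0.02146105 -1.32374904] -75.84523332551198 [[ 0.48856665  0.09661951]
 [-0.24933235  0.10661107]
 [-0.38135184  0.60640067]
 [-0.18792882  0.56673456]]
ball [0.59163174 0.08810812 0.075     ]
0.032 [ 0.65029342 -0.01363571  0.122     ] [270.07047911 142.09765312] [219.6073728  213.87988997]
-0.032 [ 0.58823654 -0.0292864   0.122     ] [276.76245931 165.2955072 ] [234.02918998 198.15591793]
[('l', array([251.38924712, 167.60737112])), ('r', array([295.12420964, 155.44968661])), ('u', array([279.48063776, 183.15238159])), ('d', array([267.15366494, 140.27489958]))]
```

```bash
python3 - <<'E'
from h import *
v=[.6193,-.0215,-1.3237]
s=get_state();b=lamp(v,(-.115,0,.405));m=.6*np.array(s["ee_pos"])+.4*b
for k in(.3,.4,.5):print(plan(s["ee_pos"]+k*(b-s["ee_pos"]),v[2]+np.pi/2,s),b)
E
```

```text
(array([-0.61769524, -0.41455068, -0.00101454]), array([-5.77954584e-04,  2.32642500e-04,  2.99491347e-01])) [0.59117221 0.09000707 0.405     ]
(array([-0.82359365, -0.55273425, -0.00135272]), array([-5.77954584e-04,  2.32642500e-04,  2.99491347e-01])) [0.59117221 0.09000707 0.405     ]
(array([-1.02949206, -0.69091781, -0.0016909 ]), array([-5.77954584e-04,  2.32642500e-04,  2.99491347e-01])) [0.59117221 0.09000707 0.405     ]
```

```bash
python3 -m handwheel '[[-1,-0.68,0,0,0,0.2995,1],[-1,-0.68,0,0,0,0.2995,1],[-1,-0.68,0,0,0,0.2995,1],[-1,-0.68,0,0,0,0.2995,1],[-1,-0.68,0,0,0,0.2995,1],[-1,-0.68,0,0,0,0.2995,1],[-1,-0.68,0,0,0,0.2995,1]]'; python3 - <<'E'
from h import *
v=[.6193,-.0215,-1.3237]
print(plan(lamp(v,(-.115,0,.405)),v[2]+np.pi/2))
E
```

```text
t: 0.98
ee_pos: [0.4111, 0.3519, 0.4044]
ee_rot: [[-0.245, 0.97, -0.001], [0.97, 0.245, 0.0], [0.0, -0.001, -1.0]]
ft_force: [-0.7, 0.5, 0.4]
grip_width: 0.0
grasp_force: 0.0
(array([-1.19184234,  0.44179587, -0.00305108]), array([-2.17919535e-04, -9.19640329e-05,  8.24695084e-05]))
```

```bash
python3 -m handwheel '[[-1,0.442,0,0,0,0,1],[-1,0.442,0,0,0,0,1],[-1,0.442,0,0,0,0,1],[-1,0.442,0,0,0,0,1],[-1,0.442,0,0,0,0,1],[-1,0.442,0,0,0,0,1]]'; python3 - <<'E'
from h import *
v=[.6193,-.0215,-1.3237]
print(get_state()["ee_pos"],plan(lamp(v,(-.115,0,.405)),v[2]+np.pi/2))
c=camera_model("wrist");im=snapshot("wrist");np.save("pics/w1.npy",im);np.save("pics/w1c.npy",c,allow_pickle=True)
cv2.imwrite("pics/w1.png",cv2.resize(im[:,:,::-1],(800,600),interpolation=cv2.INTER_CUBIC));print(c)
for p in((-.113,0,.075),(0,0,.158),(0,.032,.122),(0,-.032,.122)):print(p,proj(c,lamp(v,p))*800/512)
E
```

```text
t: 1.72
ee_pos: [0.5799, 0.1368, 0.4042]
ee_rot: [[-0.245, 0.97, -0.001], [0.97, 0.245, 0.0], [0.001, -0.001, -1.0]]
ft_force: [-0.2, 0.3, 0.2]
grip_width: -0.001
grasp_force: 0.0
[0.57992514 0.13675286 0.40420787] (array([-0.19230551, -0.00209981, -0.00329592]), array([-3.39783368e-04, -2.14585044e-04, -2.63700253e-05]))
{'fx': 277.9902194735101, 'fy': 277.9902194735101, 'cx': 252.44793673155021, 'cy': 191.09623630840588, 'xyz': array([0.55859492, 0.21655511, 0.3730622 ]), 'attitude': array([[ 9.69467547e-01,  2.32446069e-01,  7.81120973e-02],
       [ 2.45218270e-01, -9.17895480e-01, -3.11986999e-01],
       [-8.21410159e-04,  3.21615784e-01, -9.46869903e-01]])}
(-0.113, 0, 0.075) [395.51177449 338.37809198]
(0, 0, 0.158) [395.45309287 549.77461079]
(0, 0.032, 0.122) [439.27193798 506.9142906 ]
(0, -0.032, 0.122) [351.50447064 506.81325046]
```

View pics/w1.png

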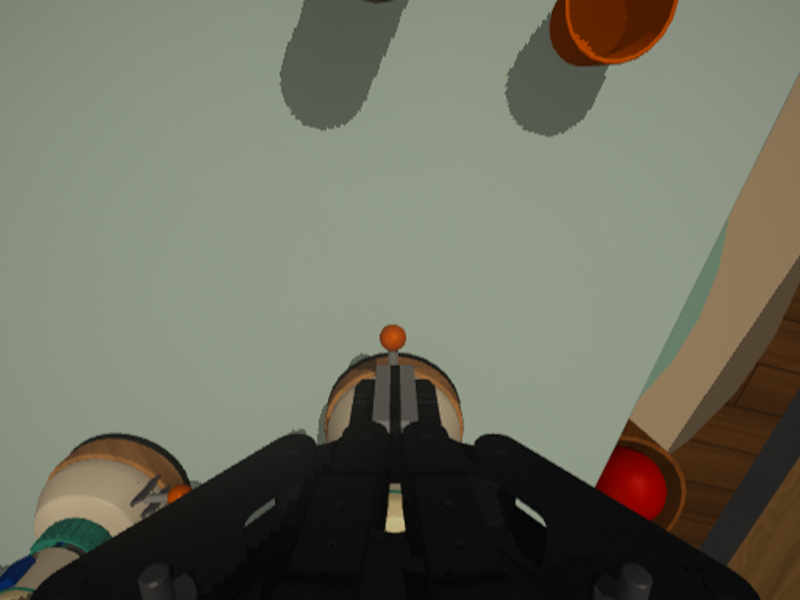

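The wrist view shows the ball at (393,337), 2.5 px from the prediction of (395.5,338), so the pose is good to about 2 mm. I'll refit with this, then go above the ball.

```bash
python3 - <<'E'
from h import *
T,S=camera_model("top"),camera_model("scene");W=np.load("pics/w1c.npy",allow_pickle=True).item()
B=(-.113,0,.075);D=(0,0,.134)
w=(393*.64-.18,337*.64-.18)
obs=[(T,B,(232.8,168.5)),(S,B,(265,235.4)),(T,D,(273.8,152)),(S,D,(226.8,202.1))]+[(W,B,w)]*2
v,r=fit(obs,[.62,-.02,-1.32]);print(v,r)
np.save("v.npy",v)
print(plan(lamp(v,(-.115,0,.285)),v[2]+np.pi/2))
E
```

```text
[ 0.6191361  -0.0205785  -1.30738958] [[ 0.34490269  0.79514036]
 [ 0.40754546 -0.21542874]
 [-0.72409605  0.66564603]
 [ 0.07837386  0.72173655]
 [ 0.26723221  0.33886647]
 [ 0.26723221  0.33886647]]
(array([-0.19273609, -0.00745827,  0.47685314]), array([-0.00034297, -0.00030043, -0.00485113]))
```

Lamp yaw is between -75.8° and -74.9°. I'll keep the tool turn as it is for now, go above the ball, then press in steps.

```bash
python3 -m handwheel '[[-0.193,-0.007,0.1,0,0,-0.003,1],[-0.193,-0.007,0.477,0,0,-0.003,1],[-0.193,-0.007,0.477,0,0,-0.003,1],[-0.193,-0.007,0.477,0,0,-0.003,1],[-0.193,-0.007,0.477,0,0,-0.003,1]]'
python3 -m handwheel '[[0,0,0.08,0,0,0,1],[0,0,0.14,0,0,0,1],[0,0,0.20,0,0,0,1],[0,0,0.20,0,0,0,1]]'; python3 -m handwheel '[[0,0,0.05,0,0,0,1],[0,0,0.08,0,0,0,1],[0,0,0.08,0,0,0,1]]'
```

```text
t: 2.4
ee_pos: [0.5899, 0.0907, 0.2874]
ee_rot: [[-0.256, 0.967, 0.003], [0.967, 0.256, 0.0], [-0.0, 0.003, -1.0]]
ft_force: [0.6, 0.8, 0.0]
grip_width: -0.0
grasp_force: 0.0
t: 2.9
ee_pos: [0.5892, 0.0892, 0.2338]
ee_rot: [[-0.254, 0.967, -0.002], [0.967, 0.254, -0.0], [0.0, -0.002, -1.0]]
ft_force: [-1.1, 0.7, 3.3]
grip_width: -0.001
grasp_force: 1.2
t: 3.28
ee_pos: [0.5897, 0.0891, 0.215]
ee_rot: [[-0.254, 0.967, 0.0], [0.967, 0.254, -0.0], [-0.0, -0.0, -1.0]]
ft_force: [0.3, 1.5, 3.0]
grip_width: 0.002
grasp_force: 1.4
```

```bash
python3 -m handwheel '[[0,0,0.024,0,0,0,1],[0,0,0.04,0,0,0,1],[0,0,0.04,0,0,0,1]]'; python3 -m handwheel '[[0,0,0.008,0,0,0,1],[0,0,0.008,0,0,0,1]]';
```

```text
t: 3.65
ee_pos: [0.5898, 0.0888, 0.2054]
ee_rot: [[-0.254, 0.967, 0.0], [0.967, 0.254, -0.001], [-0.001, 0.0, -1.0]]
ft_force: [0.3, -3.7, 3.9]
grip_width: 0.003
grasp_force: 2.0
t: 3.9
ee_pos: [0.5898, 0.0891, 0.2036]
ee_rot: [[-0.254, 0.967, 0.001], [0.967, 0.254, -0.0], [-0.0, 0.0, -1.0]]
ft_force: [0.9, -2.9, 3.6]
grip_width: -0.0
grasp_force: 2.1
```

```bash
python3 -m handwheel '[[0,0,0.004,0,0,0,1],[0,0,0.008,0,0,0,1],[0,0,0.008,0,0,0,1]]'
```

```text
t: 4.28
ee_pos: [0.59, 0.0892, 0.203]
ee_rot: [[-0.254, 0.967, 0.0], [0.967, 0.254, -0.001], [-0.001, 0.0, -1.0]]
ft_force: [-2.7, -4.9, 11.3]
grip_width: -0.004
grasp_force: 5.4
```

The stop is reached: force rose to 11 N at the predicted height. Next I raise so the lever springs back, and open the gripper on the way up.

```bash
python3 -m handwheel '[[0,0,-0.06,0,0,0,1],[0,0,-0.16,0,0,0,1],[0,0,-0.3,0,0,0,1],[0,0,-0.5,0,0,0,1],[0,0,-0.68,0,0,0,-1],[0,0,-0.68,0,0,0,-1],[0,0,-0.68,0,0,0,-1]]'; python3 - <<'E'
from h import *
v=np.load("v.npy")
T,S=camera_model("top"),camera_model("scene")
for n,c in(("top",T),("scene",S)):
    i=snapshot(n);np.save(f"pics/{n}1.npy",i);h=cv2.cvtColor(i,cv2.COLOR_RGB2HSV)
    m=((h[...,0]<12)&(h[...,1]>150)&(h[...,2]>120)).astype('u1')
    c2=cv2.connectedComponentsWithStats(m);print(n,[(s[4],np.round(q,1)) for s,q in zip(c2[2],c2[3]) if 4<s[4]<100])
i=np.load("pics/scene1.npy");cv2.imwrite("pics/scene1.png",cv2.resize(i[160:280,160:320,::-1],(800,600),interpolation=cv2.INTER_CUBIC))
print(get_state()["ee_pos"],plan(lamp(v,(0,0,.38)),v[2]+np.pi/2))
E
```

```text
t: 5.15
ee_pos: [0.589, 0.0896, 0.3702]
ee_rot: [[-0.254, 0.967, -0.002], [0.967, 0.254, 0.0], [0.001, -0.002, -1.0]]
ft_force: [-0.6, 1.0, 0.7]
grip_width: 0.638
grasp_force: 0.0
top [(np.int32(73), array([152.3, 146.9])), (np.int32(8), array([146.9, 140.6])), (np.int32(16), array([305.1, 219.1]))]
scene [(np.int32(23), array([265.2, 235.6]))]
[0.58887446 0.08942217 0.36887752] (array([-0.45626209,  0.00518121, -0.04507794]), array([-0.00138461, -0.00039882, -0.00214059]))
```

View pics/scene1.png

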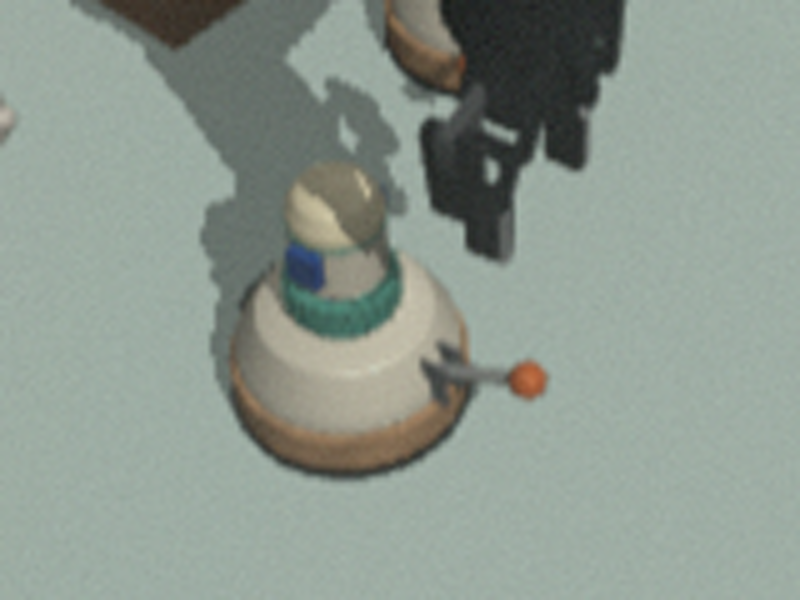

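The lever has returned: the ball is at scene px (265.2,235.6), the same as at the start, and the base has not moved. Next I hover over the head and check centring.

```bash
python3 -m handwheel '[[-0.15,0.005,-0.045,0,0,-0.002,-1],[-0.35,0.005,-0.045,0,0,-0.002,-1],[-0.456,0.005,-0.045,0,0,-0.002,-1],[-0.456,0.005,-0.045,0,0,-0.002,-1],[-0.456,0.005,-0.045,0,0,-0.002,-1],[-0.456,0.005,-0.045,0,0,-0.002,-1]]'; python3 - <<'E'
from h import *
v=np.load("v.npy")
print(plan(lamp(v,(0,0,.38)),v[2]+np.pi/2))
c=camera_model("wrist");im=snapshot("wrist");np.save("pics/w2.npy",im);np.save("pics/w2c.npy",c,allow_pickle=True)
cv2.imwrite("pics/w2.png",cv2.resize(im[:,:,::-1],(800,600),interpolation=cv2.INTER_CUBIC))
for p in((-.113,0,.075),(0,0,.158),(0,.032,.122),(0,-.032,.122),(-.0255,0,.122),(-.0315,0,.095)):print(p,proj(c,lamp(v,p))*800/512)
E
```

```text
t: 6.0
ee_pos: [0.6195, -0.0197, 0.3821]
ee_rot: [[-0.261, 0.965, -0.001], [0.965, 0.261, 0.0], [0.001, -0.001, -1.0]]
ft_force: [-0.2, 0.1, -0.8]
grip_width: 1.003
grasp_force: 0.0
(array([-0.0030154 , -0.00220788,  0.00820322]), array([-0.00033776, -0.00022586,  0.00019103]))
(-0.113, 0, 0.075) [396.07395189  97.08567456]
(0, 0, 0.158) [395.94233779 333.66450563]
(0, 0.032, 0.122) [452.85671947 308.19564273]
(0, -0.032, 0.122) [338.72080496 308.01806577]
(-0.0255, 0, 0.122) [395.89659107 263.87831548]
(-0.0315, 0, 0.095) [395.81540899 242.95443357]
```

View pics/w2.png

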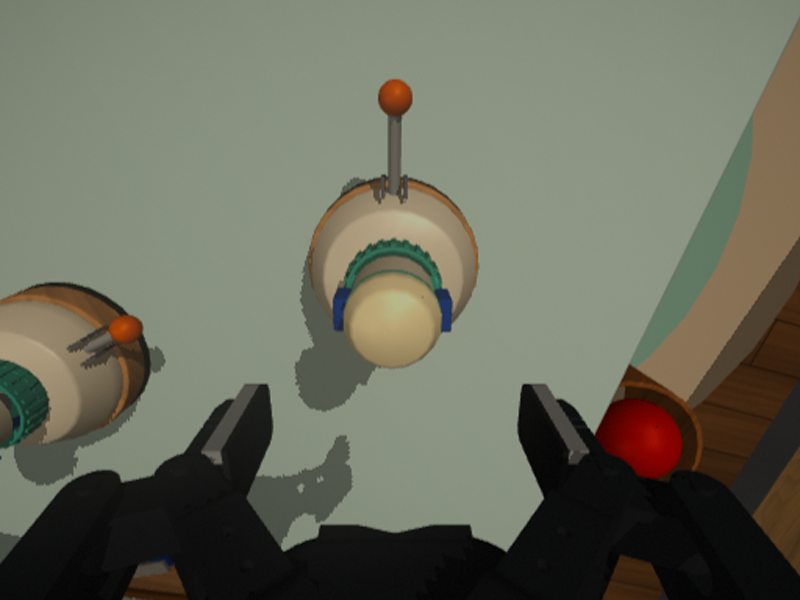

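The wrist view shows the button edges at columns 334 and 452 (centre 393), the ball at (395.5,97.5) and the fingers centred at 394. The head is about 1.5 mm left of the model, so I refit.

```bash
python3 - <<'E'
from h import *
W=np.load("pics/w2c.npy",allow_pickle=True).item()
q=lambda u,w:(u*.64-.18,w*.64-.18)
obs=[(W,(-.113,0,.075),q(395.5,97.5)),(W,(0,.032,.122),q(451.5,310)),(W,(0,-.032,.122),q(334.5,310)),(W,(0,0,.134),q(393,317))]
v,r=fit(obs,[.62,-.02,-1.32]);print(v,np.degrees(v[2]),r);np.save("v2.npy",v)
print(plan(lamp(v,(0,0,.274)),v[2]+np.pi/2))
E
```

```text
[ 0.617704   -0.02156247 -1.31590367] -75.3957265504925 [[-0.20120643  0.61685383]
 [-0.86486401 -0.06739697]
 [ 1.02686674 -0.7646147 ]
 [ 0.03104247  0.04896131]]
(array([-0.00547969, -0.00872955,  0.43344878]), array([-0.00018423, -0.00012624,  0.00294774]))
```

```bash
python3 -m handwheel '[[-0.005,-0.008,0.05,0,0,0.003,-1],[-0.005,-0.008,0.2,0,0,0.003,-1],[-0.005,-0.008,0.35,0,0,0.003,-1],[-0.005,-0.008,0.433,0,0,0.003,-1],[-0.005,-0.008,0.433,0,0,0.003,-1],[-0.005,-0.008,0.433,0,0,0.003,-0.7],[-0.005,-0.008,0.433,0,0,0.003,-0.5],[-0.005,-0.008,0.433,0,0,0.003,-0.45],[-0.005,-0.008,0.433,0,0,0.003,-0.45]]'
```

```text
t: 7.18
ee_pos: [0.6188, -0.0225, 0.2767]
ee_rot: [[-0.251, 0.968, 0.003], [0.968, 0.251, -0.0], [-0.001, 0.003, -1.0]]
ft_force: [-1.0, -0.6, 7.2]
grip_width: 0.724
grasp_force: 3.9
```

```bash
python3 -m handwheel '[[0,0,0,0,0,0,-0.4],[0,0,0,0,0,0,-0.4]]'; python3 -m handwheel '[[0,0,0,0,0,0,-0.25],[0,0,0,0,0,0,0],[0,0,0,0,0,0,1],[0,0,0,0,0,0,1],[0,0,0,0,0,0,1]]'
```

```text
t: 7.42
ee_pos: [0.6189, -0.0226, 0.2768]
ee_rot: [[-0.251, 0.968, 0.004], [0.968, 0.251, -0.0], [-0.001, 0.003, -1.0]]
ft_force: [-1.3, -0.8, 6.5]
grip_width: 0.696
grasp_force: 4.7
t: 8.05
ee_pos: [0.6188, -0.0227, 0.278]
ee_rot: [[-0.251, 0.968, 0.002], [0.968, 0.251, -0.001], [-0.001, 0.002, -1.0]]
ft_force: [-6.1, -0.8, 12.6]
grip_width: 0.586
grasp_force: 61.7
```

```bash
python3 - <<'E'
from h import *
im=snapshot("wrist");a=cv2.resize(im[180:384,60:450,::-1],(800,418),interpolation=cv2.INTER_CUBIC)
cv2.imwrite("pics/w3.png",a)
E
```

```text
(no output)
```

View pics/w3.png

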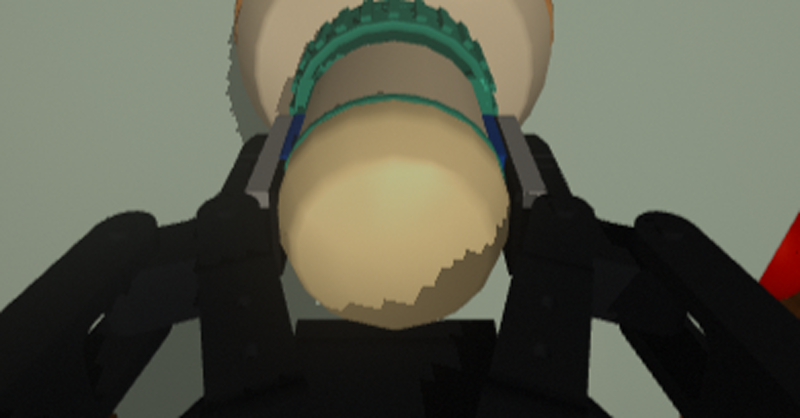

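Both pads sit squarely on the blue buttons, at (290,135) and (497,135). I lift in stages and watch the force.

```bash
python3 -m handwheel '[[0,0,-0.04,0,0,0,1],[0,0,-0.08,0,0,0,1],[0,0,-0.12,0,0,0,1],[0,0,-0.12,0,0,0,1]]'; python3 -m handwheel '[[0,0,-0.04,0,0,0,1],[0,0,-0.08,0,0,0,1],[0,0,-0.1,0,0,0,1],[0,0,-0.1,0,0,0,1]]'
```

```text
t: 8.6
ee_pos: [0.6185, -0.0225, 0.3058]
ee_rot: [[-0.251, 0.968, 0.002], [0.968, 0.251, -0.0], [-0.001, 0.002, -1.0]]
ft_force: [1.8, -1.5, -1.9]
grip_width: 0.589
grasp_force: 63.0
t: 9.1
ee_pos: [0.6183, -0.0225, 0.3302]
ee_rot: [[-0.251, 0.968, 0.001], [0.968, 0.251, -0.0], [-0.001, 0.001, -1.0]]
ft_force: [3.4, -1.8, -1.0]
grip_width: 0.59
grasp_force: 63.3
```

```bash
python3 -m handwheel '[[0,0,-0.03,0,0,0,1],[0,0,-0.06,0,0,0,1],[0,0,-0.09,0,0,0,1],[0,0,-0.12,0,0,0,1],[0,0,-0.12,0,0,0,1]]'; python3 -m handwheel '[[0,0,-0.03,0,0,0,1],[0,0,-0.06,0,0,0,1],[0,0,-0.09,0,0,0,1],[0,0,-0.11,0,0,0,1],[0,0,-0.11,0,0,0,1]]'
```

```text
t: 9.72
ee_pos: [0.6183, -0.0224, 0.3599]
ee_rot: [[-0.251, 0.968, 0.001], [0.968, 0.251, -0.0], [-0.0, 0.001, -1.0]]
ft_force: [5.2, -1.3, -1.6]
grip_width: 0.589
grasp_force: 63.6
t: 10.35
ee_pos: [0.6183, -0.0224, 0.387]
ee_rot: [[-0.251, 0.968, 0.001], [0.968, 0.251, -0.0], [-0.0, 0.001, -1.0]]
ft_force: [5.6, -2.0, -1.2]
grip_width: 0.589
grasp_force: 63.7
```

Force stays low up to 0.387. I take the last 11 mm in small steps to feel the second stop at about 0.398.

```bash
python3 -m handwheel '[[0,0,-0.016,0,0,0,1],[0,0,-0.028,0,0,0,1],[0,0,-0.028,0,0,0,1]]'; python3 -m handwheel '[[0,0,-0.006,0,0,0,1],[0,0,-0.006,0,0,0,1]]';python3 -m handwheel '[[0,0,-0.006,0,0,0,1],[0,0,-0.006,0,0,0,1]]'
```

```text
t: 10.72
ee_pos: [0.6183, -0.0224, 0.3937]
ee_rot: [[-0.251, 0.968, 0.001], [0.968, 0.251, -0.0], [-0.0, 0.001, -1.0]]
ft_force: [5.1, -2.0, -2.8]
grip_width: 0.592
grasp_force: 63.6
t: 10.98
ee_pos: [0.6183, -0.0224, 0.3948]
ee_rot: [[-0.251, 0.968, 0.001], [0.968, 0.251, 0.0], [-0.0, 0.001, -1.0]]
ft_force: [5.9, -1.6, -3.0]
grip_width: 0.592
grasp_force: 63.5
t: 11.22
ee_pos: [0.6183, -0.0224, 0.3963]
ee_rot: [[-0.251, 0.968, 0.001], [0.968, 0.251, 0.0], [-0.0, 0.001, -1.0]]
ft_force: [5.0, -1.3, -3.4]
grip_width: 0.593
grasp_force: 63.5
```

```bash
python3 -m handwheel '[[0,0,-0.004,0,0,0,1],[0,0,-0.004,0,0,0,1]]'; python3 -m handwheel '[[0,0,-0.004,0,0,0,1],[0,0,-0.004,0,0,0,1]]';python3 -m handwheel '[[0,0,-0.004,0,0,0,1],[0,0,-0.004,0,0,0,1]]'
```

```text
t: 11.48
ee_pos: [0.6183, -0.0224, 0.3972]
ee_rot: [[-0.251, 0.968, 0.001], [0.968, 0.251, 0.0], [-0.0, 0.001, -1.0]]
ft_force: [6.0, -1.4, -2.7]
grip_width: 0.587
grasp_force: 63.5
t: 11.72
ee_pos: [0.6183, -0.0224, 0.3982]
ee_rot: [[-0.251, 0.968, 0.001], [0.968, 0.251, 0.0], [-0.0, 0.001, -1.0]]
ft_force: [5.5, -1.3, -3.3]
grip_width: 0.59
grasp_force: 63.5
t: 11.98
ee_pos: [0.6183, -0.0224, 0.3983]
ee_rot: [[-0.25, 0.968, 0.0], [0.968, 0.25, 0.0], [0.0, 0.0, -1.0]]
ft_force: [7.1, -1.9, -6.3]
grip_width: 0.587
grasp_force: 63.7
```

```bash
python3 -m handwheel '[[0,0,-0.002,0,0,0,1],[0,0,-0.002,0,0,0,1],[0,0,-0.002,0,0,0,1]]'; python3 - <<'E'
from h import *
i=snapshot("scene");cv2.imwrite("pics/scene2.png",cv2.resize(i[130:280,140:340,::-1],(800,600),interpolation=cv2.INTER_CUBIC))
h=cv2.cvtColor(i,cv2.COLOR_RGB2HSV)
m=((h[...,0]<12)&(h[...,1]>150)&(h[...,2]>120)).astype('u1')
c=cv2.connectedComponentsWithStats(m);print([(s[4],np.round(q,1)) for s,q in zip(c[2],c[3]) if 4<s[4]<100])
E
```

```text
t: 12.35
ee_pos: [0.6183, -0.0224, 0.3983]
ee_rot: [[-0.25, 0.968, 0.0], [0.968, 0.25, 0.0], [0.0, 0.0, -1.0]]
ft_force: [7.6, -2.5, -7.9]
grip_width: 0.587
grasp_force: 63.6
[(np.int32(20), array([254.8, 172.8])), (np.int32(24), array([265.1, 235.5]))]
```

View pics/scene2.png

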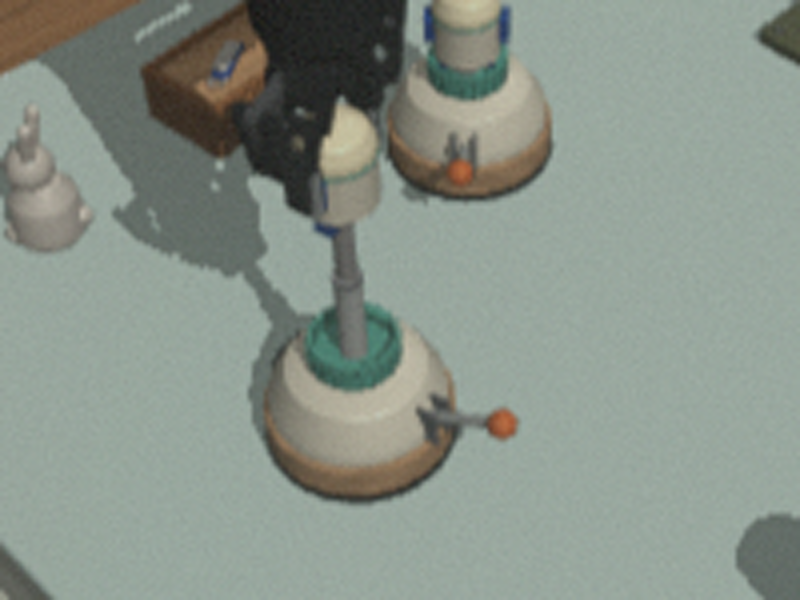

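The picture shows both mast sections out, from (350,350) up to (345,230). The head is held at (345,160), and the ball at px (265.1,235.5) shows the base has not moved. Position is steady at 0.3983 m with 8 N against the stop, so I hand it in.

```bash
python3 -c "
from station import *
print(job_done())"
```

```text
the job is handed in; nothing more can be done
None
```

I swung the lever to its stop and let it spring back, then drew the head up to the second stop; the arm is still holding it there with both buttons pinched and the base unmoved, and I've handed the job in (no verdict came back).

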